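Check the free play of a forklift brake pedal

ROBOT

A 7-joint arm with a two-finger parallel gripper is mounted at the origin on the work surface. World frame = base frame: x ahead of the robot, y to its left, z up, the work surface at z = 0. Lengths are in m, angles in rad, forces in N, time in s.
With the tool pointing down it reaches from about 0.425 to 0.925 m from the base axis. Payload 6.8 kg.
Tool frame: the origin (TCP) lies on the mounting face of the last link; the fingertips stand 173 mm ahead of it and the grasp point (between the pads) lies 155 mm ahead of it (grip_point_offset is the distance from the TCP to the grasp point, in m); x points along the fingers, z is the direction in which the jaws open and shut, and the axes are right-handed (so a half turn about x gives the same grasp; the last joint's range is limited). The gripper opens to 85 mm and grips with 20 to 120 N. Pads are 22 mm wide; open, the fingers measure 114 mm over their backs; the gripper's body (76 mm by 85 mm) begins 54 mm behind the grasp point. The pads swing forward as they close: fully open they stand 13 mm farther back than shut.
Start: joints at [1.072, 0.477, 0.022, 1.555, -0.011, 1.109, -0.083], TCP at [0.257, -0.624, 0.405] pointing down, gripper open.
Joint ranges: [-2.96, 2.96], [-0.34, 2.1], [-1.41, 1.46], [0.24, 2.44], [-1.37, 4.51], [0.17, 1.92], [-2.96, 2.96]. Speed limits (rad/s): [2.39, 2.39, 3.14, 3.14, 3.14, 3.14, 3.14].

INTERFACE

Orientations are given as a rotation vector (axis times angle).
In Python, from bench import * gives the robot as it stands. The module is installed in compiled form; this text tells all that it offers.
- The arm moves only by the tool servo_tool, never from a script. Its argument "motion" is a list of rows, each a list of 5 numbers: the shift along the tool's x, y, z in m, then the turn about the tool's x in degrees, then the gripper command: -1 is fully open, 1 is shut, values between are in proportion. In form: [[dx, dy, dz, turn, fingers], ...]. A call has 1 to 8 rows; each row is the pose to reach, as a shift and turn from the pose measured when the call began, along the tool's axes at that moment; what a row does not reach only later rows make up. A row lasts 1/10 s, in which the tool goes at most 50 mm and 8.59 degrees, less where a joint would pass 70% of its speed; a pose out of reach is approached as far as the arm can. A call with a gripper value outside its range is refused whole. The fingers move at their own pace and stop on an object; "force" is the grip in N (left out, the last holds). Time passes only in rows, so rows that repeat a pose let the fingers close. It gives the time, the measured TCP pose, the force and the opening at its end, in the units of the state.
- get_obs(): the state, without advancing time (a new reading comes with each control period).
- grab_frame(name): name is "scene" or "top" or "wrist"; returns the picture (384x512x3 uint8, red, green, blue); there is no depth.
- camera_params(name): a dict with "mtx" (3x3 intrinsics, pixels), "world_to_cam" (4x4, takes a point from world to camera coordinates); the wrist camera has in their place "T_tool_cam" (4x4, takes a point from camera to tool coordinates, whose origin is the TCP and whose axes are the tool frame's). Camera axes: x right, y down, z forward; pixel columns grow to the right and rows downward; lengths in m; the calibration is good to about 2 mm. A picture is of the moment at which its call begins: read the wrist's pose just before it. camera_params takes no time and is no camera call.
- hand_in(): hands the job in, once; it reports no verdict.
The state is a dict: "clock": time; "joints": joint angles; "qvel": joint speeds; "tau": joint torques, N m; "tcp_pos": TCP position; "orientation": TCP orientation; "contact_force": force on the tool from outside, world axes, zero at the start; "moment": the same for the moment, N m; "grip_width": finger opening in m.
Only numpy, scipy, OpenCV 4.12 (cv2) and the standard library are available. Lean on these libraries where they do the work, as an engineer would, in place of code of your own. Each camera call takes 0.05 s, during which the arm holds its last target. There are 200 camera calls.

TASK

Check the free play of the brake pedal unit on the bench: press the pedal's rubber pad down from above, gently, until the slack is used up and the resistance turns firm - keep that firm pressure for half a second and never lean on it with more than 30 N - then let the pedal come all the way back up. Note down what you found by setting the height gauge: move its jaw so that the underside of the jaw stands at the height which the middle of the pad's top had when the pedal first went firm, let go of it, and leave the other things on the bench as they are.

Things in the scene. Friction and masses are not known exactly. Their poses are not given: they have to be found in the camera images.
- pedal_unit: Forklift brake pedal unit, bolted down: steel base plate 400 x 100 x 10 mm, grey U bracket (cheeks 74 mm apart outside, 150 mm high, at x 50 to 140 mm), behind it a master cylinder with a white fluid pot (top 158 mm). Origin on the bench, 125 mm from the plate's near end; +x runs from the pedal pad to the cylinder. Where the pedal goes firm differs from unit to unit: not seen, only felt.
- pedal_pivot (a point): Middle of the pedal's pivot pin, 90 mm along the unit's +x from its origin and 115 mm above the bench; the pin lies along the unit's y.
- pad_top (a point): Middle of the top of the pedal's black rubber pad, 190 mm from the pivot on the unit's -x side; at rest 160 mm above the bench. The pad is 62 mm long (unit's x) and 74 mm wide, near end up by 0.14 rad at rest, slightly crowned (middle 20 mm flat, ends sloping down by 0.18 rad). It moves with the pedal: with the pedal down by angle a its height is 115 - 190 sin(a) + 45 cos(a) mm.
- pedal (a joint): Pedal angle: 0 at rest (up), grows as it is pressed, at most 0.42 rad. A light spring brings it back up by itself; through the slack it resists at the pad with only 4.5 to 7.5 N. After 12 to 45 mm of pad travel the slack ends and it goes firm: the force climbs to about 14 N within 2 mm, then about 3.5 N per mm. Over 30 N on the pad overloads the cylinder.
- jaw (a joint): Reading of the height gauge: height of the underside of its jaw above the bench, in m; 0 to 0.18, parked near the top. It slides up and down by hand, about 3 N of friction, and stays where it is left.
- jaw_tip (a point): Outer end of the jaw's underside, mid-width. The jaw is a level steel bar 12 mm wide, 18 mm high (underside to top), 79 mm long from its slider to this tip, pointing along the point's -x (point z up); pinch it across its width (y) near the tip. The upright beam is 104 mm from the tip along +x, 24 mm wide, 258 mm high. Foot 100 x 64 x 30 mm behind it, fast on the bench, left or right of the pedal.
- fluid_bottle: Bystander: upright bottle of brake fluid, 64 mm across, 170 mm high, on the other side of the pedal from the gauge. Origin under its centre.
- tape_roll: Bystander: roll of black tape lying flat, 74 mm across, 19 mm high. Origin under its centre.
- wrench: Bystander: wrench 200 mm long lying on the bench. Origin under its middle.
Mind the look-alikes: they are no part of the job. What is shaped like the part that bears jaw but green is not meant.

How it is judged:
By the outcome, as a careful person would: the job done as asked, in the order asked, and still so for the second after the job is handed in, with the robot touching nothing.
It also fails if it takes over 51 s, if anything falls off the work surface, if the arm or the gripper's body presses on something with over 40 N, if the wrist force passes 120 N, or if a joint passes its speed limit or range.

## Working session

There is one attempt and no reset: what is moved stays moved. The work goes in short steps, Python scripts to look and compute and a tool call to move; the robot and the scene stay as the last step left them, time stands still between calls to the robot, and variables do not carry over. Pictures are saved under pics/ and viewed, about 8 in all and at most 12, crops included, and the job is handed in when it is done.

Besides the shell and the picture viewer there is one more tool, called by a JSON object that holds its "method" and its "body". servo_tool: Moves the arm, as the interface text tells. Its arguments: {"type":"object","properties":{"motion":{"type":"array","items":{"type":"array","items":{"type":"number"}}},"force":{"type":"number"}},"required":["motion"]}

```bash
mkdir -p pics; python3 - <<'E'
from bench import *
import cv2,numpy as np
o=get_obs();print(o)
for n in("scene","top"):
    im=grab_frame(n);cv2.imwrite(f"pics/{n}0.png",cv2.resize(im[:,:,::-1],(800,600),interpolation=cv2.INTER_CUBIC));cv2.imwrite(f"pics/{n}raw.png",im[:,:,::-1])
    p=camera_params(n);print(n,p)
print(camera_params("wrist"))
E
```

```text
{'clock': 0.0, 'joints': array([ 1.0718954 ,  0.47780942,  0.02234567,  1.5564683 , -0.01148471,
        1.10932409, -0.08309491]), 'qvel': array([-5.63839532e-05, -3.14902754e-04, -7.86949609e-04,  8.32075519e-06,
        1.08564756e-03, -1.23792945e-05,  3.62549879e-04]), 'tau': array([-5.77545215e-04, -5.96465850e+01,  1.60749145e+00, -2.81207246e+01,
        1.24411707e-02,  9.41237173e-03, -1.82558540e-05]), 'tcp_pos': array([ 0.25702094, -0.6238436 ,  0.40371219]), 'orientation': array([ 0.91764228,  1.37080532, -0.91613886]), 'contact_force': array([-0.39716881, -0.11106252, -0.3056322 ]), 'moment': array([ 0.03704729, -0.02100273, -0.04364073]), 'grip_width': 0.08529747178205174}
scene {'mtx': array([[450.64236048,   0.        , 254.18017743],
       [  0.        , 450.64236048, 187.4947021 ],
       [  0.        ,   0.        ,   1.        ]]), 'world_to_cam': array([[-0.62361911,  0.78171775, -0.00406957,  0.32942   ],
       [ 0.66338519,  0.52645043, -0.53176126, -0.27097389],
       [-0.41354479, -0.33431618, -0.84688452,  1.60402587],
       [ 0.        ,  0.        ,  
[... 275 characters left out ...]
    [-0.97436559,  0.07578996, -0.2118197 ,  0.54524058],
       [ 0.21157117, -0.01138586, -0.97729627,  1.42662542],
       [ 0.        ,  0.        ,  0.        ,  1.        ]])}
{'mtx': array([[291.52692565,   0.        , 253.25643363],
       [  0.        , 291.52692565, 189.80830807],
       [  0.        ,   0.        ,   1.        ]]), 'T_tool_cam': array([[-6.21280929e-04, -2.83725404e-01,  9.58905370e-01,
         3.04964438e-02],
       [-4.44156926e-04, -9.58905382e-01, -2.83725695e-01,
         7.12829205e-02],
       [ 9.99999708e-01, -6.02177826e-04,  4.69731024e-04,
        -7.22137033e-04],
       [ 0.00000000e+00,  0.00000000e+00,  0.00000000e+00,
         1.00000000e+00]])}
```

View pics/scene0.png

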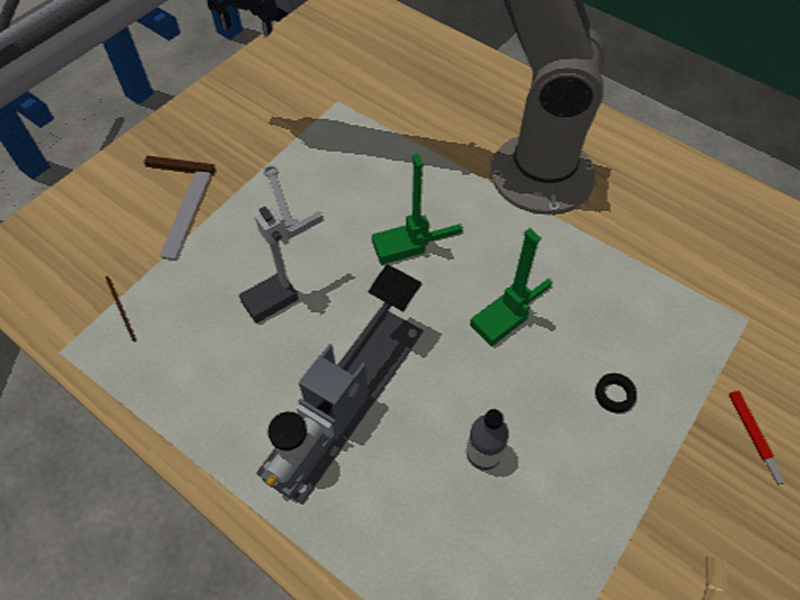

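View pics/top0.png

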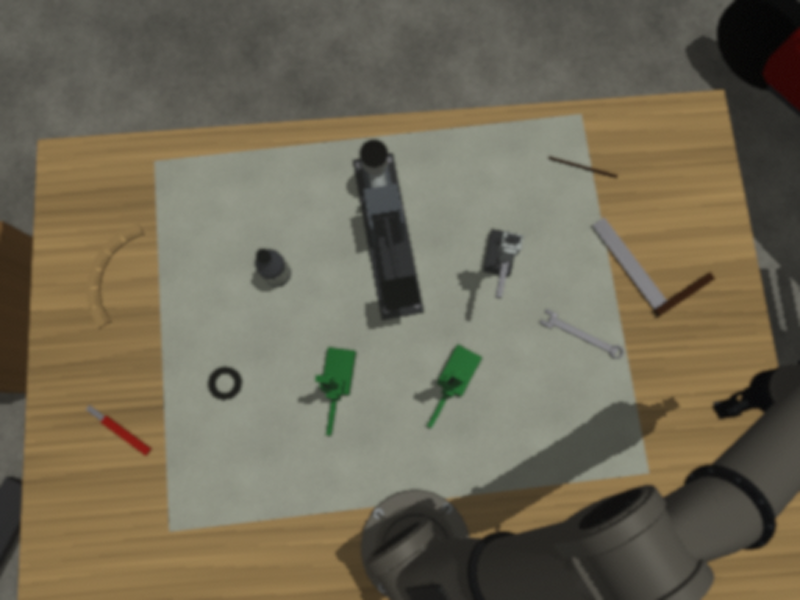

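The gauge meant is the silver one with the dark foot, at scene (275,240) and top (503,255). The green ones at scene (415,230) and (515,290) are look-alikes. I'll confirm in enlarged crops.

```bash
python3 - <<'E'
import cv2
a=cv2.imread("pics/sceneraw.png");b=cv2.imread("pics/topraw.png")
# scene crop x140-280,y95-215 ; top crop x220-350,y80-205
c=cv2.resize(a[100:220,145:285],(800,686),interpolation=cv2.INTER_CUBIC)[:600]
cv2.imwrite("pics/c1.png",c)
d=cv2.resize(b[80:210,215:345],(600,600),interpolation=cv2.INTER_CUBIC)
cv2.imwrite("pics/c2.png",d)
E
```

```text
(no output)
```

View pics/c1.png

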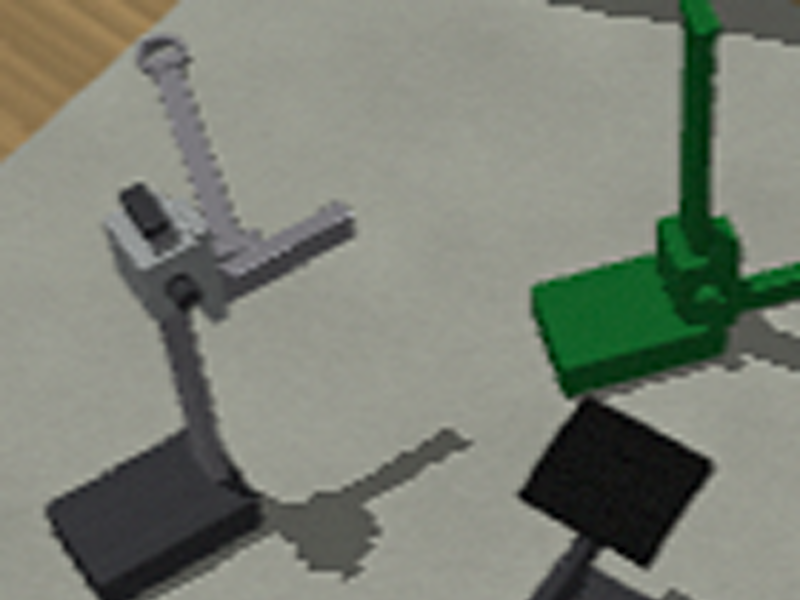

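View pics/c2.png

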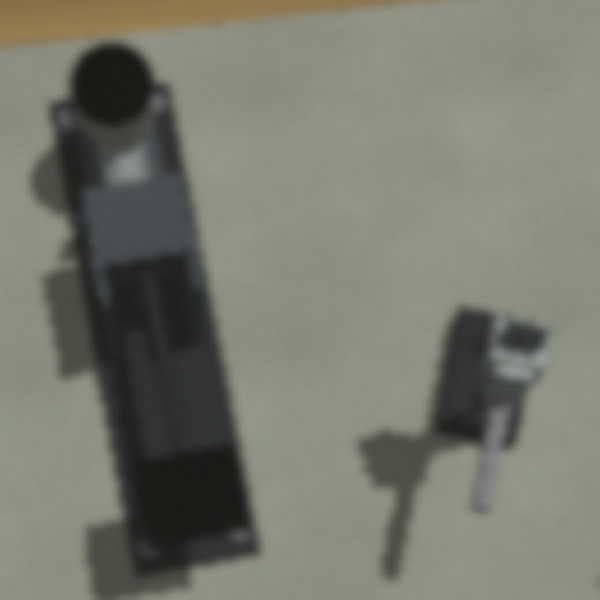

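```bash
cat > h.py <<'E'
from bench import *
import numpy as np, cv2
from scipy.optimize import least_squares
def proj(P,n):
    c=camera_params(n);X=np.c_[np.atleast_2d(P),np.ones(len(np.atleast_2d(P)))]@c["world_to_cam"].T
    u=X[:,:3]@c["mtx"].T;return u[:,:2]/u[:,2:]
S=lambda u,v:(145+u/5.714-.4,100+v/5.714-.4)
T=lambda u,v:(215+u/4.615-.4,80+v/4.615-.4)
def pl(p,q):
    c,s=np.cos(p[2]),np.sin(p[2]);q=np.atleast_2d(q)
    return np.c_[p[0]+c*q[:,0]-s*q[:,1],p[1]+s*q[:,0]+c*q[:,1],q[:,2]]
E
python3 - <<'E'
from h import *
n,f=-.131,-.069   # pad ends in x approx (centre -0.1)
pad=np.array([[n,.037,.1605],[n,-.037,.1605],[f,-.037,.152],[f,.037,.152]])
plate=np.array([[-.125,.05,.01],[-.125,-.05,.01],[.275,.05,.01],[.275,-.05,.01]])
ps=np.array([S(715,462),S(593,397),S(520,493),S(648,567)])
pt=np.array([T(138,572),T(258,550),T(52,103),T(167,85)])
r=least_squares(lambda p:np.r_[(proj(pl(p,pad),"scene")-ps).ravel(),(proj(pl(p,plate),"top")-pt).ravel()],[.7,0,0])
print("unit",r.x,r.fun.round(1)); print("pad",pl(r.x,[[-.1,0,.16]]))
# gauge p=x,y,yaw,reading
def g(p):
    tip=lambda z:pl(p[:3],[[0,0,z]]);bt=pl(p[:3],[[.104,0,.258]]);h=p[3]
    return np.r_[(proj(tip(h+.018),"scene")-S(345,212)).ravel(),(proj(tip(h+.018),"top")-T(482,510)).ravel(),(proj(tip(h),"scene")-S(344,243)).ravel(),
     (proj(bt,"scene")-S(132,188)).ravel(),(proj(bt,"top")-T(522,335)).ravel()]
r=least_squares(g,[.6,-.3,0,.16]);print("gauge",r.x,r.fun.round(1))
o=get_obs()
from scipy.spatial.transform import Rotation as R
print(R.from_rotvec(o["orientation"]).as_matrix().round(3))
E
```

```text
unit [0.6228557  0.00232997 0.10493666] [ 0.2  0.3 -0.7 -0.   0.   0.4  0.  -0.4 -0.9  1.   0.7  0.8 -0.6 -0.3
  0.6 -1. ]
pad [[ 0.52340578 -0.00814444  0.16      ]]
gauge [ 0.49341883 -0.21137109 -0.30670661  0.15487961] [ 0.1  0.8  0.6 -0.2  0.9 -0.8  1.3  2.3  2.5 -0.3]
[[-0.001  0.925  0.381]
 [ 0.002  0.381 -0.925]
 [-1.    -0.    -0.002]]
```

{"method": "servo_tool", "body": {"motion": [[-0.05,0,0,0,1],[-0.08,0.05,-0.04,8,1],[-0.08,0.1,-0.08,16,1],[-0.08,0.14,-0.12,24,1],[-0.08,0.18,-0.15,32,1],[-0.08,0.22,-0.19,40,1],[-0.08,0.26,-0.22,40,1],[-0.08,0.3,-0.25,40,1]]}}

```text
clock: 0.9
tcp_pos: [0.4156, -0.3191, 0.484]
orientation: [1.433, 1.049, -1.433]
contact_force: [1.4, -0.4, -0.7]
grip_width: -0.0003
```

```bash
python3 - <<'E'
from h import *
for px in((266.9,101.5),(339.2,150.4)):
    print(least_squares(lambda q:(proj([[q[0],q[1],.258]],"scene")-px).ravel(),[.4,0]).x)
import json
o=get_obs();print(o);im=grab_frame("wrist");o2=get_obs();print(o2["tcp_pos"],o2["orientation"],o2["qvel"].round(3))
cv2.imwrite("pics/w1raw.png",im[:,:,::-1]);cv2.imwrite("pics/w1.png",cv2.resize(im[:,:,::-1],(800,600),interpolation=cv2.INTER_CUBIC))
np.savez("w1.npz",p=o["tcp_pos"],r=o["orientation"])
E
```

```text
[ 0.33208005 -0.10876126]
[0.35065212 0.14718928]
{'clock': 0.9, 'joints': array([ 0.56349578,  0.15980957, -0.03136862,  1.81161364,  0.00467386,
        1.17191712, -1.3479849 ]), 'qvel': array([-0.63012089, -0.14243592, -0.37314905,  0.16571727,  0.06032547,
       -0.02948549, -0.99469925]), 'tau': array([ 4.72981632e+00, -4.07926190e+01,  1.80666983e+00, -2.82426703e+01,
       -1.52819173e-02,  3.16836471e-01,  1.23260848e+00]), 'tcp_pos': array([ 0.41564969, -0.31909628,  0.48395246]), 'orientation': array([ 1.43268487,  1.04940007, -1.43274038]), 'contact_force': array([ 1.41997312, -0.36924117, -0.68389357]), 'moment': array([-0.03256407, -0.09833635, -0.00146048]), 'grip_width': -0.0002979267160572726}
[ 0.42074106 -0.31097892  0.48400385] [ 1.42897238  1.0585006  -1.42071732] [ 0.037  0.026  0.007 -0.034 -0.021 -0.002  0.188]
```

View pics/w1.png

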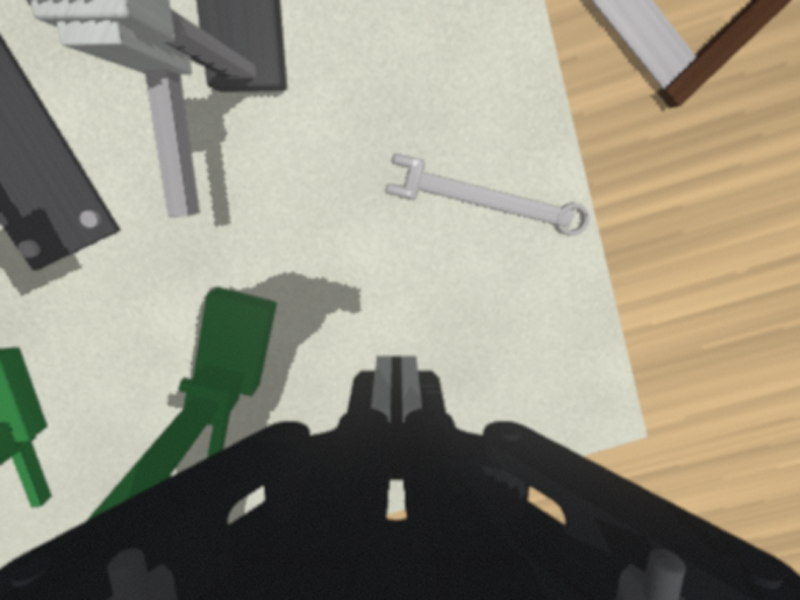

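```bash
cat >> h.py <<'E'
from scipy.spatial.transform import Rotation as R
def wproj(P,p,r):
    c=camera_params("wrist");M=np.eye(4);M[:3,:3]=R.from_rotvec(r).as_matrix();M[:3,3]=p
    X=np.c_[np.atleast_2d(P),np.ones(len(np.atleast_2d(P)))]@np.linalg.inv(M@c["T_tool_cam"]).T
    u=X[:,:3]@c["mtx"].T;return u[:,:2]/u[:,2:]
E
python3 - <<'E'
from h import *
d=np.load("w1.npz");W=lambda u,v:np.array([u*.64-.2,v*.64-.2])
f=lambda P:wproj(P,d["p"],d["r"])
def g(p):
    tip=lambda z,y=0:pl(p[:3],[[0,y,z]]);bt=pl(p[:3],[[.104,0,.258]]);h=p[3]
    t=h+.018
    e=(f(pl(p[:3],[[.076,.006,t]]))[0]-W(148,76))
    return np.r_[(proj(tip(t),"scene")-S(345,212)).ravel(),(proj(tip(t),"top")-T(482,510)).ravel(),.5*(proj(tip(h),"scene")-S(344,243)).ravel(),
     .3*(proj(bt,"scene")-S(132,188)).ravel(),.3*(proj(bt,"top")-T(522,335)).ravel(),
     (f(tip(t,.006))-W(168,217)).ravel(),(f(tip(t,-.006))-W(187,216)).ravel(),e]
r=least_squares(g,[.49,-.21,-.3,.155]);print("gauge",r.x,r.fun.round(1))
print("plate", (f(pl([.62286,.00233,.10494],[[-.125,.05,.01],[-.125,-.05,.01]]))+.2)/.64)
E
```

```text
gauge [ 0.49303573 -0.20743961 -0.3105356   0.1625627 ] [ 1.  -0.3 -0.3 -0.4  0.9 -0.9  0.7  0.8  0.4 -0.  -0.3 -0.5  0.5  0.2
  0.  -0.1]
plate [[ 31.63324892 271.76304198]
 [116.13859847 231.63647592]]
```

```bash
cat > t.py <<'E'
from h import *
import sys
# target tcp xyz and yaw of unit/jaw frame (tool z along -y)
x,y,z,a=map(float,sys.argv[1:5]);o=get_obs();M=R.from_rotvec(o["orientation"]).as_matrix()
print("shift",(M.T@(np.array([x,y,z])-o["tcp_pos"])).round(4))
w=np.array([np.sin(a),-np.cos(a),0]);v=M.T@w
print("turn",np.degrees(np.arctan2(-v[1],v[2])).round(2),"tilt",M[:,0].round(4),o["clock"],o["tcp_pos"],o["contact_force"].round(2))
E
python3 t.py .5215 -.0085 .373 .105
```

```text
shift [ 0.113   0.0081 -0.318 ]
turn -22.98 tilt [ 0.0014  0.006  -1.    ] 0.95 [ 0.42074106 -0.31097892  0.48400385] [ 3.15  6.56 -1.04]
```

{"method": "servo_tool", "body": {"motion": [[0,0,-0.05,-8,1],[0,0,-0.1,-16,1],[0,0,-0.15,-23,1],[0,0.005,-0.2,-23,1],[0,0.008,-0.25,-23,1],[0.03,0.008,-0.29,-23,1],[0.07,0.008,-0.318,-23,1],[0.1,0.008,-0.318,-23,1]]}}

```text
clock: 1.75
tcp_pos: [0.5219, -0.0039, 0.385]
orientation: [1.134, 1.264, -1.12]
contact_force: [-0.6, -0.5, -0.4]
grip_width: -0.0
```

{"method": "servo_tool", "body": {"motion": [[0,0,0,0,1],[0,0,0,0,1]]}}

```text
clock: 1.95
tcp_pos: [0.5219, -0.004, 0.385]
orientation: [1.133, 1.265, -1.12]
contact_force: [0.0, -0.8, 1.4]
grip_width: -0.0001
```

```bash
python3 t.py .5215 -.0085 .340 .105; python3 - <<'E'
from h import *
o=get_obs();im=grab_frame("wrist");cv2.imwrite("pics/w2.png",cv2.resize(im[:,:,::-1],(800,600),interpolation=cv2.INTER_CUBIC))
p,r=o["tcp_pos"],o["orientation"];print(p,r)
n,f=-.131,-.069
U=[.62286,.00233,.10494]
print((wproj(pl(U,[[n,.037,.1605],[n,-.037,.1605],[f,-.037,.152],[f,.037,.152],[.05,.037,.15],[.05,-.037,.15]]),p,r)/.64).round(0))
E
```

```text
shift [ 0.045  -0.001   0.0048]
turn 0.44 tilt [ 0.0014  0.0085 -1.    ] 1.95 [ 0.52193192 -0.00397791  0.38504268] [ 0.02 -0.76  1.37]
[ 0.52193192 -0.00397791  0.38504268] [ 1.13275363  1.26515909 -1.12048572]
[[331. 386.]
 [488. 387.]
 [493. 254.]
 [329. 253.]
 [319. -55.]
 [513. -54.]]
```

View pics/w2.png

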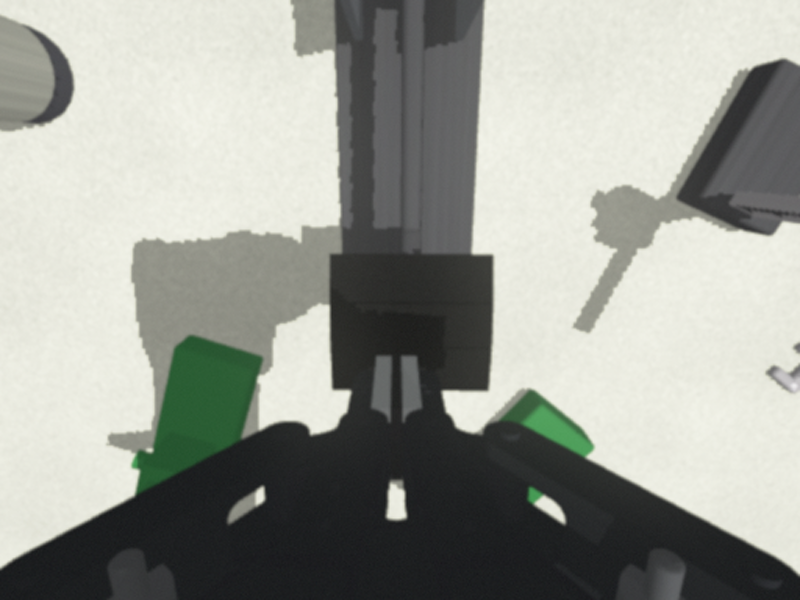

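{"method": "servo_tool", "body": {"motion": [[0.02,0,0.005,0,1],[0.044,0,0.005,0,1],[0.044,0,0.005,0,1],[0.044,0,0.005,0,1]]}}

```text
clock: 2.4
tcp_pos: [0.5236, -0.0099, 0.344]
orientation: [1.136, 1.26, -1.12]
contact_force: [-0.3, -0.3, 0.4]
grip_width: 0.0001
```

{"method": "servo_tool", "body": {"motion": [[0.002,0,0,0,1],[0.004,0,0,0,1],[0.006,0,0,0,1],[0.006,0,0,0,1]]}}

```text
clock: 2.8
tcp_pos: [0.5236, -0.0098, 0.3381]
orientation: [1.136, 1.26, -1.119]
contact_force: [-0.8, -0.1, -0.2]
grip_width: -0.0001
```

{"method": "servo_tool", "body": {"motion": [[0.002,0,0,0,1],[0.004,0,0,0,1],[0.004,0,0,0,1]]}}

```text
clock: 3.1
tcp_pos: [0.5237, -0.0098, 0.3341]
orientation: [1.136, 1.26, -1.12]
contact_force: [-0.8, -0.3, 4.2]
grip_width: -0.0
```

{"method": "servo_tool", "body": {"motion": [[0.002,0,0,0,1],[0.004,0,0,0,1],[0.006,0,0,0,1],[0.008,0,0,0,1],[0.01,0,0,0,1],[0.01,0,0,0,1]]}}

```text
clock: 3.7
tcp_pos: [0.5236, -0.0097, 0.3237]
orientation: [1.136, 1.261, -1.12]
contact_force: [-3.0, -1.0, 4.5]
grip_width: -0.0002
```

{"method": "servo_tool", "body": {"motion": [[0.0015,0,0,0,1],[0.003,0,0,0,1],[0.003,0,0,0,1]]}}

```text
clock: 4.0
tcp_pos: [0.5236, -0.0097, 0.3206]
orientation: [1.136, 1.261, -1.12]
contact_force: [-2.7, -0.9, 4.8]
grip_width: 0.0
```

{"method": "servo_tool", "body": {"motion": [[0.0015,0,0,0,1],[0.003,0,0,0,1],[0.003,0,0,0,1]]}}

```text
clock: 4.3
tcp_pos: [0.5235, -0.0097, 0.3174]
orientation: [1.136, 1.261, -1.121]
contact_force: [-3.7, 0.2, 5.8]
grip_width: 0.0
```

{"method": "servo_tool", "body": {"motion": [[0.0015,0,0,0,1],[0.003,0,0,0,1],[0.003,0,0,0,1]]}}

```text
clock: 4.6
tcp_pos: [0.5234, -0.0097, 0.3143]
orientation: [1.135, 1.261, -1.121]
contact_force: [-4.3, -0.2, 5.2]
grip_width: 0.0001
```

{"method": "servo_tool", "body": {"motion": [[0.001,0,0,0,1],[0.002,0,0,0,1],[0.002,0,0,0,1]]}}

```text
clock: 4.9
tcp_pos: [0.5233, -0.0097, 0.3124]
orientation: [1.135, 1.262, -1.121]
contact_force: [-3.7, -0.8, 4.2]
grip_width: 0.0003
```

{"method": "servo_tool", "body": {"motion": [[0.001,0,0,0,1],[0.002,0,0,0,1],[0.002,0,0,0,1]]}}

```text
clock: 5.2
tcp_pos: [0.5232, -0.0097, 0.3104]
orientation: [1.135, 1.262, -1.122]
contact_force: [-3.5, -1.4, 5.2]
grip_width: 0.0
```

{"method": "servo_tool", "body": {"motion": [[0.001,0,0,0,1],[0.002,0,0,0,1],[0.002,0,0,0,1]]}}

```text
clock: 5.5
tcp_pos: [0.5231, -0.0097, 0.3084]
orientation: [1.135, 1.262, -1.122]
contact_force: [-3.8, -1.0, 5.5]
grip_width: -0.0001
```

{"method": "servo_tool", "body": {"motion": [[0.001,0,0,0,1],[0.002,0,0,0,1],[0.002,0,0,0,1]]}}

```text
clock: 5.8
tcp_pos: [0.523, -0.0097, 0.3064]
orientation: [1.135, 1.262, -1.122]
contact_force: [-4.2, -1.0, 5.8]
grip_width: 0.0002
```

{"method": "servo_tool", "body": {"motion": [[0.001,0,0,0,1],[0.002,0,0,0,1],[0.002,0,0,0,1]]}}

```text
clock: 6.1
tcp_pos: [0.523, -0.0097, 0.3045]
orientation: [1.134, 1.262, -1.122]
contact_force: [-5.4, -0.2, 5.7]
grip_width: -0.0001
```

{"method": "servo_tool", "body": {"motion": [[0.001,-0.002,0,0,1],[0.002,-0.003,0,0,1],[0.002,-0.003,0,0,1]]}}

```text
clock: 6.4
tcp_pos: [0.5218, -0.0099, 0.3039]
orientation: [1.138, 1.258, -1.118]
contact_force: [1.2, -0.2, 7.8]
grip_width: 0.0004
```

{"method": "servo_tool", "body": {"motion": [[0.001,0,0,0,1],[0.002,0,0,0,1],[0.002,0,0,0,1]]}}

```text
clock: 6.7
tcp_pos: [0.5219, -0.0098, 0.3029]
orientation: [1.138, 1.258, -1.118]
contact_force: [-7.1, -0.5, 14.4]
grip_width: 0.0
```

{"method": "servo_tool", "body": {"motion": [[0.001,0,0,0,1],[0.002,0,0,0,1],[0.002,0,0,0,1]]}}

```text
clock: 7.0
tcp_pos: [0.5219, -0.0097, 0.3021]
orientation: [1.137, 1.257, -1.118]
contact_force: [-9.2, -0.9, 17.1]
grip_width: -0.0003
```

```bash
python3 t.py .5215 -.0085 .340 .105
```

```text
shift [-0.0379  0.0001 -0.0015]
turn 0.27 tilt [ 0.0089  0.0073 -0.9999] 7.0 [ 0.52187393 -0.0097444   0.30209639] [-9.2  -0.91 17.12]
```

{"method": "servo_tool", "body": {"motion": [[0.001,0,0,0,1],[0.002,0,0,0,1],[0.002,0,0,0,1],[0.002,0,0,0,1],[0.002,0,0,0,1],[0.002,0,0,0,1],[0.002,0,0,0,1],[0.002,0,0,0,1]]}}

```text
clock: 7.8
tcp_pos: [0.5218, -0.0097, 0.3016]
orientation: [1.137, 1.257, -1.118]
contact_force: [-8.8, -0.9, 18.7]
grip_width: 0.0001
```

{"method": "servo_tool", "body": {"motion": [[-0.005,0,0,0,1],[-0.01,0,0,0,1],[-0.015,0,0,0,1],[-0.02,0,0,0,1],[-0.025,0,0,0,1],[-0.03,0,0,0,1],[-0.03,0,0,0,1],[-0.03,0,0,0,1]]}}

```text
clock: 8.6
tcp_pos: [0.5217, -0.0098, 0.3318]
orientation: [1.138, 1.256, -1.118]
contact_force: [2.9, 0.5, 3.6]
grip_width: 0.0
```

{"method": "servo_tool", "body": {"motion": [[-0.001,0,0,0,1],[-0.001,0,0,0,1]]}}

```text
clock: 8.8
tcp_pos: [0.5217, -0.0098, 0.3327]
orientation: [1.137, 1.256, -1.118]
contact_force: [2.9, 0.3, 3.4]
grip_width: 0.0001
```

{"method": "servo_tool", "body": {"motion": [[-0.001,0,0,0,1],[-0.001,0,0,0,1]]}}

```text
clock: 9.0
tcp_pos: [0.5216, -0.0098, 0.3336]
orientation: [1.137, 1.257, -1.118]
contact_force: [3.5, 1.3, 3.7]
grip_width: 0.0004
```

{"method": "servo_tool", "body": {"motion": [[-0.001,0,0,0,1],[-0.001,0,0,0,1]]}}

```text
clock: 9.2
tcp_pos: [0.5216, -0.0098, 0.3347]
orientation: [1.137, 1.257, -1.118]
contact_force: [3.1, 0.9, 3.4]
grip_width: -0.0002
```

{"method": "servo_tool", "body": {"motion": [[-0.0007,0,0,0,1],[-0.0007,0,0,0,1]]}}

```text
clock: 9.4
tcp_pos: [0.5209, -0.01, 0.3349]
orientation: [1.136, 1.258, -1.12]
contact_force: [-0.2, -0.9, 1.8]
grip_width: 0.0003
```

{"method": "servo_tool", "body": {"motion": [[-0.0007,0,0,0,1],[-0.0007,0,0,0,1]]}}

```text
clock: 9.6
tcp_pos: [0.5202, -0.0101, 0.3351]
orientation: [1.135, 1.26, -1.122]
contact_force: [0.3, 0.5, 0.3]
grip_width: 0.0001
```

{"method": "servo_tool", "body": {"motion": [[-0.001,0,0,0,1],[-0.001,0,0,0,1]]}}

```text
clock: 9.8
tcp_pos: [0.5199, -0.0102, 0.3358]
orientation: [1.134, 1.26, -1.123]
contact_force: [0.3, -0.9, -0.4]
grip_width: 0.0003
```

```bash
python3 t.py .5035 -.2108 .45 -.3105
```

```text
shift [-0.1155 -0.0377  0.197 ]
turn 24.06 tilt [ 0.0036  0.0062 -1.    ] 9.8 [ 0.51986382 -0.01019836  0.33578249] [ 0.34 -0.92 -0.44]
```

{"method": "servo_tool", "body": {"motion": [[-0.05,0,0,0,0],[-0.1,0,0,0,0],[-0.115,-0.01,0.045,8,0],[-0.115,-0.02,0.09,16,0],[-0.115,-0.03,0.13,24,0],[-0.115,-0.038,0.17,24,0],[-0.115,-0.038,0.197,24,0],[-0.115,-0.038,0.197,24,0]]}}

```text
clock: 10.6
tcp_pos: [0.5022, -0.2155, 0.4491]
orientation: [1.443, 1.045, -1.435]
contact_force: [-0.4, 0.3, 0.1]
grip_width: 0.0428
```

{"method": "servo_tool", "body": {"motion": [[0,0,0,0,0],[0,0,0,0,0]]}}

```text
clock: 10.8
tcp_pos: [0.5021, -0.2149, 0.4489]
orientation: [1.443, 1.046, -1.435]
contact_force: [0.7, 0.5, 0.6]
grip_width: 0.0428
```

```bash
python3 t.py .5035 -.2108 .3266 -.3105; python3 - <<'E'
from h import *
o=get_obs();im=grab_frame("wrist");cv2.imwrite("pics/w3.png",cv2.resize(im[:,:,::-1],(800,600),interpolation=cv2.INTER_CUBIC))
p,r=o["tcp_pos"],o["orientation"];print(o["grip_width"])
G=[.49304,-.20744,-.3105];t=.1806
print((wproj(pl(G,[[0,.006,t],[0,-.006,t],[.079,.006,t],[.079,-.006,t]]),p,r)/.64).round(0))
im=grab_frame("scene");cv2.imwrite("pics/s3raw.png",im[:,:,::-1])
E
```

```text
shift [ 0.1223 -0.     -0.0037]
turn -0.32 tilt [ 0.0021  0.0049 -1.    ] 10.8 [ 0.50211197 -0.21487525  0.44888262] [0.66 0.46 0.58]
0.04282309050407977
[[380. 317.]
 [401. 317.]
 [377. 168.]
 [401. 168.]]
```

View pics/w3.png

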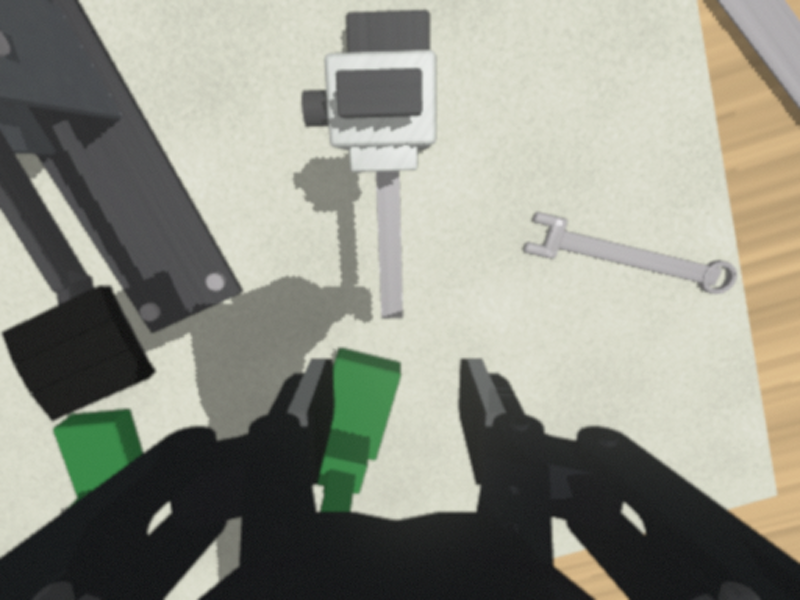

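{"method": "servo_tool", "body": {"motion": [[0.04,0,-0.003,0,0],[0.08,0,-0.003,0,0],[0.105,0,-0.003,0,0],[0.122,0,-0.003,0,0],[0.122,0,-0.003,0,0],[0.122,0,-0.003,0,0]]}}

```text
clock: 11.5
tcp_pos: [0.504, -0.2102, 0.3276]
orientation: [1.442, 1.047, -1.432]
contact_force: [0.3, -0.7, 0.5]
grip_width: 0.0431
```

{"method": "servo_tool", "body": {"motion": [[0,0,0,0,0.3],[0,0,0,0,0.6],[0,0,0,0,0.85],[0,0,0,0,0.85],[0,0,0,0,0.85],[0,0,0,0,0.85]], "force": 25}}

```text
clock: 12.1
tcp_pos: [0.504, -0.2116, 0.3287]
orientation: [1.441, 1.043, -1.432]
contact_force: [-1.4, -5.2, 3.0]
grip_width: 0.0117
```

{"method": "servo_tool", "body": {"motion": [[0,0,0,0,0.5],[0,0,0,0,0.2],[0,0,0,0,0],[0,0,0,0,0]]}}

```text
clock: 12.5
tcp_pos: [0.5041, -0.2112, 0.3286]
orientation: [1.441, 1.044, -1.432]
contact_force: [0.1, 0.1, 0.3]
grip_width: 0.0431
```

{"method": "servo_tool", "body": {"motion": [[-0.02,0,0,0,0],[-0.04,0,0,0,0.4],[-0.045,0,0,0,1],[-0.045,0,0,0,1],[-0.045,0,0,0,1],[-0.045,0,0,0,1],[-0.045,0,0,0,1]]}}

```text
clock: 13.2
tcp_pos: [0.5036, -0.2113, 0.3727]
orientation: [1.44, 1.045, -1.433]
contact_force: [-0.4, -0.2, -0.3]
grip_width: 0.0
```

```bash
python3 t.py .504 -.2116 .3226 -.3105
```

```text
shift [0.0501 0.0004 0.0004]
turn -0.18 tilt [ 0.0029  0.0035 -1.    ] 13.2 [ 0.50362231 -0.21131549  0.37273562] [-0.44 -0.19 -0.29]
```

{"method": "servo_tool", "body": {"motion": [[0.01,0,0,0,1],[0.016,0,0,0,1],[0.016,0,0,0,1]]}}

```text
clock: 13.5
tcp_pos: [0.5033, -0.2111, 0.3552]
orientation: [1.44, 1.048, -1.434]
contact_force: [0.5, 0.2, 0.7]
grip_width: 0.0004
```

{"method": "servo_tool", "body": {"motion": [[0.003,0,0,0,1],[0.006,0,0,0,1],[0.009,0,0,0,1],[0.012,0,0,0,1],[0.012,0,0,0,1]]}}

```text
clock: 14.0
tcp_pos: [0.5033, -0.2111, 0.3429]
orientation: [1.44, 1.048, -1.434]
contact_force: [0.3, 0.1, 0.7]
grip_width: 0.0
```

{"method": "servo_tool", "body": {"motion": [[0.003,0,0,0,1],[0.006,0,0,0,1],[0.009,0,0,0,1],[0.012,0,0,0,1],[0.014,0,0,0,1],[0.014,0,0,0,1]]}}

```text
clock: 14.6
tcp_pos: [0.5032, -0.211, 0.3284]
orientation: [1.439, 1.048, -1.435]
contact_force: [-0.4, -0.1, 0.1]
grip_width: -0.0003
```

```bash
python3 - <<'E'
from h import *
w=grab_frame("wrist")[:,:,::-1];a=grab_frame("scene")[:,:,::-1]
cv2.imwrite("pics/s4raw.png",a);cv2.imwrite("pics/w4raw.png",w)
c=cv2.resize(a[100:220,145:285],(700,600),interpolation=cv2.INTER_CUBIC)
cv2.imwrite("pics/c4.png",np.hstack([cv2.resize(c,(400,343)),cv2.resize(w[100:384,130:380],(400,454))[:343]]))
E
```

```text
(no output)
```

View pics/c4.png

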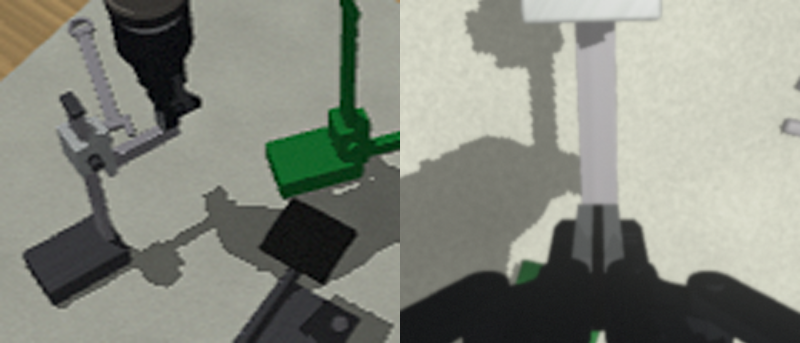

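{"method": "servo_tool", "body": {"motion": [[0.0015,0,0,0,1],[0.003,0,0,0,1],[0.004,0,0,0,1],[0.005,0,0,0,1],[0.005,0,0,0,1]]}}

```text
clock: 15.2
tcp_pos: [0.5031, -0.2109, 0.3234]
orientation: [1.439, 1.049, -1.435]
contact_force: [0.1, -0.3, 1.3]
grip_width: 0.0006
```

{"method": "servo_tool", "body": {"motion": [[0.0004,0,0,0,1],[0.0008,0,0,0,1],[0.0008,0,0,0,1]]}}

```text
clock: 15.5
tcp_pos: [0.5031, -0.2109, 0.3225]
orientation: [1.439, 1.049, -1.435]
contact_force: [-0.9, -0.3, 2.0]
grip_width: -0.0002
```

{"method": "servo_tool", "body": {"motion": [[-0.02,0,0,0,1],[-0.06,0,0,0,1],[-0.1,0,0,0,1],[-0.13,-0.03,0,0,1],[-0.13,-0.07,0,0,1],[-0.13,-0.1,0,0,1],[-0.13,-0.1,0,0,1],[-0.13,-0.1,0,0,1]]}}

```text
clock: 16.3
tcp_pos: [0.4077, -0.1805, 0.4528]
orientation: [1.439, 1.048, -1.435]
contact_force: [0.3, 0.7, 1.1]
grip_width: 0.0005
```

```bash
python3 - <<'E'
from h import *
o=get_obs();w=grab_frame("wrist")[:,:,::-1];a=grab_frame("scene")[:,:,::-1]
print(o["clock"],o["tcp_pos"],o["contact_force"].round(1))
c=cv2.resize(a[100:220,145:285],(460,394),interpolation=cv2.INTER_CUBIC)
d=cv2.resize(w,(800,600),interpolation=cv2.INTER_CUBIC)[0:394,180:520]
cv2.imwrite("pics/c5.png",np.hstack([c,d]))
G=[.49304,-.20744,-.3105]
for h in(.1285,.131,.1335):
    t=h+.018;P=pl(G,[[0,.006,t],[0,-.006,t],[0,0,h]])
    q=proj(P,"scene");print(h,"c5 scene",((q-[145,100]+.4)*3.286).round(1).tolist(),"wrist",((wproj(P,o["tcp_pos"],o["orientation"])+.2)/.64-[180,0]+[460,0]).round(1)[:2].tolist())
n,f=-.131,-.069
pad=pl([.62286,.00233,.10494],[[n,.037,.1605],[n,-.037,.1605],[f,-.037,.152],[f,.037,.152]])
print(((proj(pad,"scene")-[145,100]+.4)*3.286).round(1).tolist())
E
```

```text
16.3 [ 0.40773907 -0.1805399   0.45279956] [0.3 0.7 1.1]
0.1285 c5 scene [[208.5, 149.0], [201.8, 140.3], [206.9, 156.7]] wrist [[666.2, 127.9], [687.3, 127.8]]
0.131 c5 scene [[208.2, 147.3], [201.5, 138.6], [206.7, 155.0]] wrist [[666.1, 127.6], [687.4, 127.5]]
0.1335 c5 scene [[208.0, 145.6], [201.2, 136.9], [206.4, 153.3]] wrist [[666.0, 127.3], [687.5, 127.2]]
[[411.7, 266.7], [338.7, 228.2], [299.1, 284.7], [372.7, 324.8]]
```

View pics/c5.png

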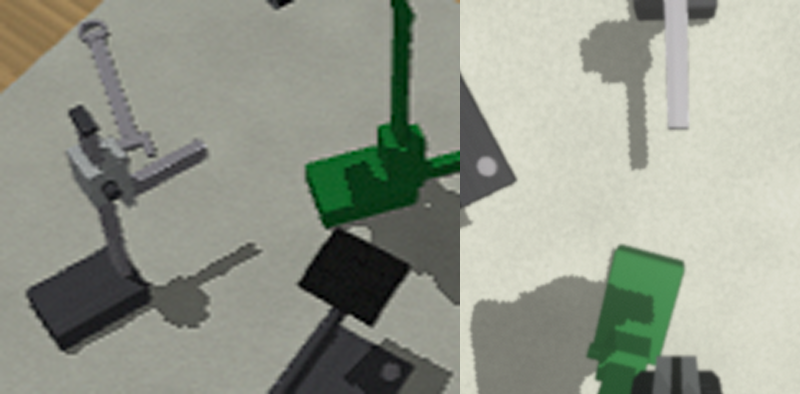

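```bash
python3 -c "
from bench import *
print(hand_in())"
```

```text
the job is handed in; nothing more can be done
None
```

I checked the pedal's free play, set the height gauge to 131 mm, and handed the job in at about 16 s of the allowed 51 s.

- **Pedal:** I pressed the pad down with the closed fingertips. The slack took about 5 N. It ended after roughly 29 mm of travel, with the middle of the pad top about 131 mm above the bench. I held firm pressure of 17–19 N for 0.8 s; the highest reading was 18.7 N vertically, about 21 N including sideways drag. I then let the pedal come all the way back up.
- **Gauge:** I chose the silver gauge with the dark foot; the two green ones are look-alikes and I left them alone. I first pinched the jaw, then let go without sliding it. I set it by pushing down on its top with the closed fingertips, because their height was already known from the pad contact. The underside should stand at about 131 mm, and nothing was touching it afterwards.
- **Last checks:** The scene picture agrees with a jaw height of about 130 ± 2 mm. The pad's corners are back in their rest position. In that picture the gauge's foot, the wrench and the nearby green gauge look unmoved; the bottle and tape roll were not in it.
- **Small disagreement:** The pad contact came about 0.6 mm higher than the stated finger length predicts. I used the contact-based value, so the setting could be off by about half a millimetre to a millimetre.

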